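# Clamp a plastic panel in the sliding-leg panel holder

### The arm

A 6-joint arm with a two-finger parallel gripper is mounted at the origin on the work surface. World frame = base frame: x ahead of the robot, y to its left, z up, the work surface at z = 0. Lengths are in mm, angles in degrees, forces in N, time in s.
With the tool pointing down it reaches from about 300 to 850 mm from the base axis. Payload 4.2 kg.
Tool frame: the origin (TCP) lies midway between the tips of the shut fingers; the grasp point (between the pads) lies 19 mm behind it; z points along the fingers, y is the direction in which the jaws open and shut (so a half turn about z gives the same grasp; the last joint's range is limited). The gripper opens to 91 mm and grips with 3 to 60 N. Pads are 32 mm wide; open, the fingers measure 118 mm over their backs; the gripper's body (76 mm by 178 mm) begins 60 mm behind the grasp point.
Start: joints at [-70.417, 18.312, 89.639, -0, 72.044, -1.146], TCP at [203.53, -537.791, 213.976] pointing down, gripper open.
Joint ranges: [-177.97, 177.97], [-48.28, 115.42], [12.27, 149.76], [-77.06, 257.06], [2.81, 150.46], [-146.56, 146.56]. Speed limits (degrees/s): [147.25, 147.25, 180, 180, 180, 180].

### API

Orientations are given as [roll, pitch, yaw] about the fixed x, y, z axes, in that order (R = Rz(yaw) Ry(pitch) Rx(roll)).
In Python, from workcell import env gives the robot as it stands.
- The arm moves only by the shell command python3 -m jog 'ROWS' [FORCE]. ROWS is JSON, a list of rows, each an object of numbers: "dx", "dy", "dz": the shift along the world's x, y, z in m; "wx", "wy", "wz": the turn, a rotation vector about the world's x, y, z in rad; "grip": the gripper's target within -1 to 1 (shut at 1, half-way at 0, fully open at -1). In form: [{"dx": .., "dy": .., "dz": .., "wx": .., "wy": .., "wz": .., "grip": ..}, ...]. A call has 1 to 10 rows; each row shifts and turns the commanded pose from where the row before left it; what a row does not reach is not made up. A row lasts 1/10 s, in which the tool goes at most 50 mm and 8.59 degrees, less where a joint would pass 70% of its speed; a pose out of reach is approached as far as the arm can. A call with a gripper value outside its range is refused whole. The fingers move at their own pace and stop on an object; FORCE is the grip in N (left out, the last holds). Time passes only in rows, so rows that do not move let the fingers close. It gives the time, the measured TCP pose, the force and the opening at its end, in the units of the state.
- env.state(): the state, without advancing time (a new reading comes with each control period).
- env.grab_frame(name): name is "scene" or "top" or "wrist"; returns the picture (384x512x3 uint8, red, green, blue); there is no depth.
- env.get_calibration(name): a dict with "fx", "fy", "cx", "cy" (pixels), "R" (3x3) and "t" (3): a world point X has camera coordinates R X + t. Camera axes: x right, y down, z forward; pixel columns grow to the right and rows downward; lengths in mm; the calibration is good to about 2 mm. The wrist camera is an equidistant fisheye: a pixel r from the principal point sees the ray r / f radians off the axis. A picture is of the moment at which its call begins: read the wrist's pose just before it. get_calibration takes no time and is no camera call; for the wrist camera it gives the pose at the moment of the call.
- env.job_done(): hands the job in, once; it reports no verdict.
The state is a dict: "time_s": time; "qpos": joint angles; "qvel": joint speeds; "effort": joint torques, N m; "ee_pos": TCP position; "ee_rot": TCP orientation; "force": force on the tool from outside, world axes, zero at the start; "torque": the same for the moment, N m; "gripper_width": finger opening in mm.
Only numpy, scipy, OpenCV 4.12 (cv2) and the standard library are available. Lean on these libraries where they do the work, as an engineer would, in place of code of your own. Each camera call takes 0.05 s, during which the arm holds its last target. There are 200 camera calls.

### The job

Take the plain rectangular panel out of the rack and slide it on edge all the way down into the slot of the panel holder, between the fixed post and the sliding leg, and let go of it. Then, with the cam lever still open, slide the leg up to the panel until its pointer stands at the long mark, hold it there, and squeeze the cam lever fully shut against the thumb tab without letting the leg leave the mark. Finish still holding: keep lever and tab pinched, do not let go, and leave the other things on the bench alone.

Things in the scene. Friction and masses are not known exactly. Their poses are not given: they have to be found in the camera images.
- panel: the panel to clamp: plain white plastic rectangle standing on edge in the rack, 120 long (its y) x 70 tall (its z) x 8 thick (its x), mm, about 70 g (varies by 30 %). Origin: middle of its lower edge face; z up. Both ways round are alike.
- rack: low wooden rack, fixed, 150 (x) x 140 (y) mm; its two slots run along its y at x = -36 and +36 mm, 10.4 mm wide, slot floor 8 mm above the bench, rib tops 26 mm. One holds the panel, the other the offcut; which is which varies. Origin: centre of its underside.
- holder: aluminium panel holder, fixed. Origin: on the bench, below the middle of a clamped panel; its y runs along the slot from the fixed post to the sliding leg, its x points away from the clamp side. Base plate 12 mm thick, x -72 to 36, y -94 to 148. On it two rails, x -17 to 17, tops 36 above the bench, form the panel slot between them.
- slot_seat (a point): point on the slot's floor, 16 mm above the bench, where the middle of the clamped panel's lower edge comes; axes as the holder's. Slot 9.6 mm wide, top edges bevelled 3 mm. Lowering the panel about 10 mm (up to 20) further along +y keeps it clear of both grooves; the leg then pushes it along the slot, home into the fixed post.
- post_groove (a point): floor of the upright groove in the fixed post, at y = -60 mm in the holder's frame, 60 mm above the bench. Groove 11 mm wide, 8 mm deep, flared mouth, facing +y; takes the panel's end. The post spans y -84 to -52, x -15 to 15 mm, top 84 mm above the bench.
- leg_groove (a point): floor of the same groove in the sliding leg, facing the fixed post: at y = 60 mm + s in the holder's frame (s: value of joint leg), 60 mm above the bench. The leg's post spans y 52 to 84 mm + s, x -15 to 15, top 84 mm above the bench; it carries the cam clamp on its -x side.
- long_mark (a point): inner end of the long black mark for this panel's length, on top of the base plate near its -x edge, at y = 69 mm in the holder's frame, among shorter lines 10 mm apart. A small pointer on the clamp's foot, at y = 69 mm + s, stands over it when the leg is right.
- leg (a joint): position s of the sliding leg along the holder's y, m: 0 = pointer at the long mark, positive = away from the fixed post (starts 0.035 to 0.055). It stops against a panel pushed fully home at about 0 (to -0.002 if pushed hard). With the lever open it slides with about 1.5 N of friction and stays where left; with the lever shut the cam grips the base plate (over 20 N).
- thumb_tab: fixed upright plate of the leg's clamp, 22 wide (x) x 8 thick (y) mm, 13 to 84 mm above the bench. Origin: its middle, 58 mm up, at x = -48, y = 79 mm + s in the holder's frame; axes as the holder's. A finger on its outer (+y) face pushes the leg towards the panel. The clamp's cheeks at the lever's foot rise to 34 mm. Nothing stands above tab and lever.
- cam_lever: steel cam lever, 18 mm wide, on the tab's -y side. Origin: axis of the round bead (10 mm diameter, along x) at its tip, 52 mm from its pivot, which runs along x at x = -48, y = 61 mm + s, 26 mm up. Shut, it is upright, bead 78 mm up, and tab and lever measure 27 mm over their outer faces; open at 0.6 rad, 56 mm.
- cam (a joint): angle of the cam lever, rad: 0 = fully shut, upright, at its stop; positive = leaning away from the tab, towards the fixed post; starts 0.5 to 0.62, limit 0.7. It stays where left, is light at first and needs about 5 N at the bead to shut. A push on the open lever alone drives the leg along its slide rather than shutting the lever.
- offcut: the L-shaped white plastic offcut in the rack's other slot, 76 long x 58 tall x 8 thick mm, to be left alone. Origin: middle of its lower edge.
- cut_cup: half of a cut-up white plastic cup, 76 mm across, 26 mm tall, upside down on the mat, to be left alone. Origin: near its middle, on the bench.
- glue_jar: a glue jar, 48 mm diameter, 60 mm tall, to be left alone. Origin: centre of its underside.
- driver: a screwdriver with a black handle lying on the mat, 160 long, 26 mm thick, to be left alone. Origin: its middle, on the bench.
Mind the look-alikes: they are no part of the job. What is shaped like the panel but orange is not meant.

How it is judged (in metres and radians):
On the way, in this order (a step that is already met when the one before it is completed fails the run):
1. the panel stands in the slot down to its floor, let go (x of panel in the frame of slot_seat between -0.0025 and 0.0025 m and y of panel in the frame of slot_seat between -0.004 and 0.025 m and z of panel in the frame of slot_seat between -0.003 and 0.003 m and angle between the y axis of panel and the y axis of slot_seat, either way round below 0.06 rad and angle between panel's own z axis and vertical below 0.12 rad and contact force between the fingers and panel below 0.3 N), for 0.2 s.
2. the leg is at the long mark with the cam lever still open (value of joint leg between -0.0035 and 0.0035 m and value of joint cam above 0.3 rad), for 0.2 s.
3. the cam lever is shut, the leg at the mark, tab and lever pinched (value of joint leg between -0.0035 and 0.0035 m and value of joint cam below 0.06 rad and contact force between the fingers and thumb_tab above 2 N and contact force between the fingers and cam_lever above 2 N), for 0.2 s.
At the end, for the whole second after the job is handed in: panel upright on the slot's floor and home between the grooves (3 mm along, 2.5 mm across), leg within 3.5 mm of the long mark and still, cam lever shut (under 0.06 rad), the fingers still pinching tab and lever with over 2 N each (all of step 3 and x of panel in the frame of slot_seat between -0.0025 and 0.0025 m and y of panel in the frame of slot_seat between -0.003 and 0.003 m and z of panel in the frame of slot_seat between -0.003 and 0.003 m and angle between the y axis of panel and the y axis of slot_seat, either way round below 0.06 rad and angle between panel's own z axis and vertical below 0.12 rad and velocity of joint leg between -0.01 and 0.01 m/s); the arm keeps its last pose, push and grip.
It fails at once if the cam lever is shut while the leg is off its mark by over 6 mm (value of joint cam below 0.25 rad and (value of joint leg above 0.006 m or value of joint leg below -0.006 m)).
It fails at once if another thing is pushed about (distance of any of offcut, cut_cup, glue_jar, driver from where it was at the start of the episode above 0.025 m).
It also fails if it takes over 51 s, if anything falls off the work surface, if the arm or the gripper's body presses on something with over 40 N, if the wrist force passes 120 N, or if a joint passes its speed limit or range.

## Working session

There is one attempt and no reset: what is moved stays moved. The work goes in short steps, Python scripts to look and compute and a shell command to move; the robot and the scene stay as the last step left them, time stands still between calls to the robot, and variables do not carry over. Pictures are saved under pics/ and viewed, about 8 in all and at most 12, crops included, and the job is handed in when it is done.

```bash
mkdir -p pics && python3 - <<'E'
from workcell import env
import cv2,numpy as np
np.set_printoptions(suppress=True,precision=3)
for n in ("scene","top"):
    im=env.grab_frame(n); cv2.imwrite(f"pics/{n}0.png",im[:,:,::-1])
    c=env.get_calibration(n); print(n,{k:np.array(v).tolist() for k,v in c.items()})
a=cv2.imread("pics/top0.png"); cv2.imwrite("pics/top0b.png",cv2.resize(a,(800,600),interpolation=cv2.INTER_CUBIC))
a=cv2.imread("pics/scene0.png"); cv2.imwrite("pics/scene0b.png",cv2.resize(a,(800,600),interpolation=cv2.INTER_CUBIC))
print(env.state())
E
```

```text
scene {'fx': 413.8516087039529, 'fy': 413.8516087039529, 'cx': 254.9728388572287, 'cy': 195.5415292594404, 'R': [[-0.18325304619336089, 0.9828427289155278, 0.020940183350010234], [0.5916084921804945, 0.1272684720001759, -0.7961169059972678], [-0.7851227375645007, -0.13350245785235015, -0.6047804400826844]], 't': [219.30059775539982, -249.02274283929097, 1505.1473291523803]}
top {'fx': 490.51395682533007, 'fy': 490.51395682533007, 'cx': 253.7121475479433, 'cy': 186.59130273768218, 'R': [[-0.024585177823511037, -0.9993650301518033, -0.02578964018886827], [-0.9988711706794074, 0.02560550895444356, -0.040009277633244744], [0.04064422981108747, 0.024776892881651975, -0.9988664335946996]], 't': [-76.0838301302588, 567.4453864929154, 1277.9262244972053]}
{'time_s': 0.1, 'qpos': array([-70.417,  18.349,  89.698,  -0.001,  72.042,  -1.149]), 'qvel': array([ 0.046, -0.148, -0.216,  0.049, -0.011, -0.089]), 'effort': array([  0.   , -41.334, -23.251,   0.073,   0.042,  -0.   ]), 'ee_pos': array([ 203.373, -537.378,  213.206]), 'ee_rot': array([-179.911,   -0.001,   20.732]), 'force': array([-1.654, -0.05 , -0.809]), 'torque': array([-0.027, -0.005, -0.   ]), 'gripper_width': 91.32999816687355}
```

View pics/top0b.png

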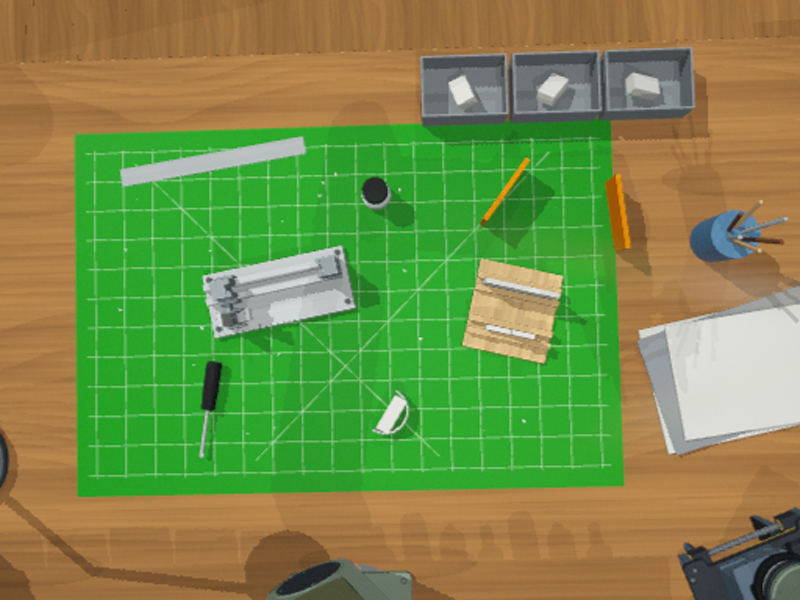

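View pics/scene0b.png

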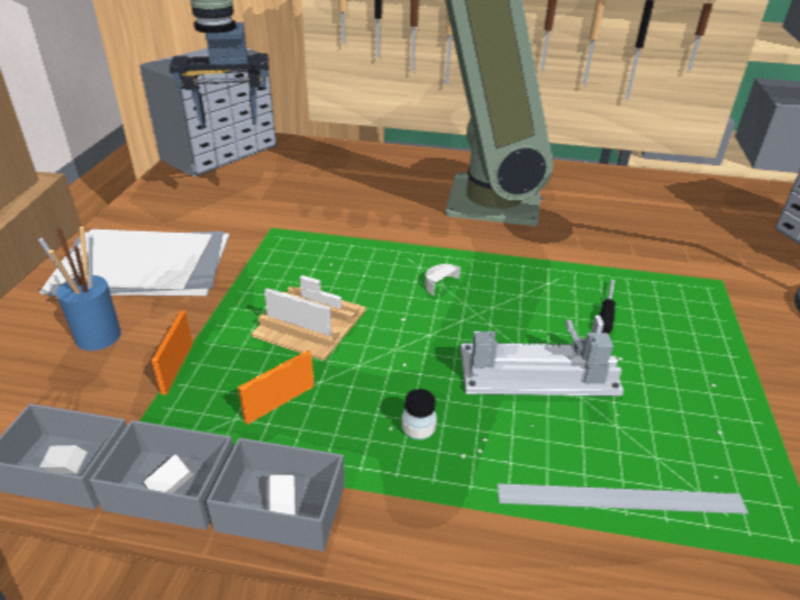

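The top view (800x600 scale) shows the panel in the rack's far slot, with its top edge from (482,281) to (558,296). The L offcut is in the near slot at (510,332). The holder spans (205..355, 247..337), with the fixed post at its right end (328,265) and the leg and clamp at its left end (230,290). Next I'll measure the rough poses.

```bash
cat > h.py <<'E'
from workcell import env
import cv2,numpy as np
from scipy.spatial.transform import Rotation as Ro
np.set_printoptions(suppress=True,precision=2)
def cast(c,uv,z):
    """pixels -> world points on plane z (pinhole)"""
    uv=np.atleast_2d(uv).astype(float)
    R=np.array(c["R"]);t=np.array(c["t"])
    d=np.c_[(uv[:,0]-c["cx"])/c["fx"],(uv[:,1]-c["cy"])/c["fy"],np.ones(len(uv))]@R
    o=-R.T@t
    return o+d*((z-o[2])/d[:,2])[:,None]
def castf(c,uv,z):
    """fisheye equidistant"""
    uv=np.atleast_2d(uv).astype(float)
    R=np.array(c["R"]);t=np.array(c["t"])
    a=(uv-[c["cx"],c["cy"]])/[c["fx"],c["fy"]]; th=np.linalg.norm(a,axis=1)+1e-12
    d=np.c_[a*(np.sin(th)/th)[:,None],np.cos(th)]@R
    o=-R.T@t
    return o+d*((z-o[2])/d[:,2])[:,None]
def proj(c,X):
    X=np.atleast_2d(X).astype(float); p=X@np.array(c["R"]).T+np.array(c["t"])
    if c.get("fish"):
        r=np.linalg.norm(p[:,:2],axis=1)+1e-12; th=np.arctan2(r,p[:,2]); a=p[:,:2]*(th/r)[:,None]
    else: a=p[:,:2]/p[:,2:]
    return a*[c["fx"],c["fy"]]+[c["cx"],c["cy"]]
E
python3 - <<'E'
from h import *
im=cv2.imread("pics/top0.png"); c=env.get_calibration("top")
hsv=cv2.cvtColor(im,cv2.COLOR_BGR2HSV)
ng=((hsv[...,0]<45)|(hsv[...,0]>75)|(hsv[...,1]<120)).astype(np.uint8)
ng=cv2.morphologyEx(ng,cv2.MORPH_OPEN,np.ones((4,4)))
ng[:85]=0; ng[312:]=0; ng[:,:52]=0; ng[:,380:]=0
for k in cv2.findContours(ng,cv2.RETR_EXTERNAL,cv2.CHAIN_APPROX_SIMPLE)[0]:
    if cv2.contourArea(k)<150: continue
    r=cv2.minAreaRect(k); b=cv2.boxPoints(r)
    print("rect px",np.array(r[0]),np.array(r[1]),r[2])
    for z in (0,12,26):
        w=cast(c,b,z)[:,:2]; print(" z",z,w.mean(0),"sides",np.linalg.norm(w[1]-w[0]),np.linalg.norm(w[2]-w[1]),"dir",np.degrees(np.arctan2(*(w[1]-w[0])[::-1])),np.degrees(np.arctan2(*(w[2]-w[1])[::-1])))
wh=((hsv[...,1]<45)&(hsv[...,2]>150)).astype(np.uint8); m=np.zeros_like(wh); m[160:235,292:365]=1; wh&=m
for k in cv2.findContours(wh,cv2.RETR_EXTERNAL,cv2.CHAIN_APPROX_SIMPLE)[0]:
    if cv2.contourArea(k)<20: continue
    r=cv2.minAreaRect(k); w=cast(c,cv2.boxPoints(r),78)[:,:2]
    print("white",np.array(r[0]),np.array(r[1]),w.mean(0),np.linalg.norm(w[1]-w[0]),np.linalg.norm(w[2]-w[1]),np.degrees(np.arctan2(*(w[1]-w[0])[::-1])),np.degrees(np.arctan2(*(w[2]-w[1])[::-1])))
c=env.get_calibration("wrist"); print({k:np.array(v).tolist() for k,v in c.items()})
E
```

```text
rect px [251.46 266.51] [11.7  28.33] 27.897274017333984
 z 0 [355.6  -78.97] sides 74.3419541361597 30.727824495033158 dir -29.388732907436953 -119.0855715645085
 z 12 [357.06 -79.37] sides 73.6542492978003 30.443574856682385 dir -29.388732907436935 -119.08557156450863
 z 26 [358.76 -79.84] sides 72.85192698638087 30.111950278606418 dir -29.388732907436953 -119.0855715645085
rect px [135.79 247.58] [ 9.05 29.65] 5.710593223571777
 z 0 [412.08 226.52] sides 78.2500444500956 24.203078465370112 dir -6.610032343195339 -96.98234009512859
 z 12 [413.02 223.29] sides 77.52618758090962 23.979186393158212 dir -6.610032343195351 -96.98234009512865
 z 26 [414.11 219.53] sides 76.68168790019246 23.717978975577655 dir -6.610032343195376 -96.98234009512862
rect px [329.11 199.84] [55.4  58.28] 11.9761323928833
 z 0 [ 525.95 -287.72] sides 153.93231518003384 145.5623075646906 dir -13.574638748221716 -103.57251343314917
 z 12 [ 525.83 -286.18] sides 152.50835479105476 144.21577444811868 dir -13.574638748221734 -103.57251343314915
 z 26 [ 525.69 -284.4 ] sides 150.84706767057918 142.64481914545146 d
[... 1094 characters left out ...]
7 34.76765882083021 dir -80.94254289306342 -170.46170543813145
white [326.02 211.9 ] [32.55  3.42] [ 495.39 -269.29] 8.475114886445066 80.15471360017568 -13.736114412685291 -103.53512621108572
white [332.87 183.51] [49.82  4.24] [ 565.24 -288.29] 10.54320111089621 122.93788411237067 -12.236759405424783 -102.1665582944977
{'fx': 297.3186396354542, 'fy': 297.3186396354542, 'cx': 255.56514699580507, 'cy': 187.19997123241637, 'R': [[0.35479819846228394, -0.9349411873398993, -0.0017929259267258607], [-0.8960016265050582, -0.34056757381357455, 0.28494703537153526], [-0.2670193320121397, -0.09949223026043984, -0.9585415861868465]], 't': [-573.0867691100527, -32.616272078501005, 392.91237798605886]}
```

Rough poses: rack centre (526,-285), yaw -13.6°. Panel about (562,-292). Holder origin about (590,84), yaw 10°. Sizes match the given ones. I'll go above the panel and look from close by.

```bash
python3 -m jog '[{"dx":0.0358,"dy":0.0245,"wz":0.0972,"grip":-0.3},{"dx":0.0358,"dy":0.0245,"wz":0.0972},{"dx":0.0358,"dy":0.0245,"wz":0.0972},{"dx":0.0358,"dy":0.0245,"wz":0.0972},{"dx":0.0358,"dy":0.0245,"wz":0.0972},{"dx":0.0358,"dy":0.0245,"wz":0.0972},{"dx":0.0358,"dy":0.0245,"wz":0.0972},{"dx":0.0358,"dy":0.0245,"wz":0.0972},{"dx":0.0358,"dy":0.0245,"wz":0.0972},{"dx":0.0358,"dy":0.0245,"wz":0.0972}]'; python3 -m jog '[{"dz":-0.02},{},{}]'; python3 - <<'E'
from h import *
print(env.state()["ee_pos"],env.state()["ee_rot"])
c=env.get_calibration("wrist"); im=env.grab_frame("wrist")[:,:,::-1]; cv2.imwrite("pics/w1.png",im)
import pickle; pickle.dump(c,open("w1.pkl","wb"))
cv2.imwrite("pics/w1b.png",cv2.resize(im,(800,600),interpolation=cv2.INTER_CUBIC))
E
```

```text
[ 203.37 -537.38  213.21] [-179.91   -0.     20.73]invalid input
invalid input
```

View pics/w1b.png

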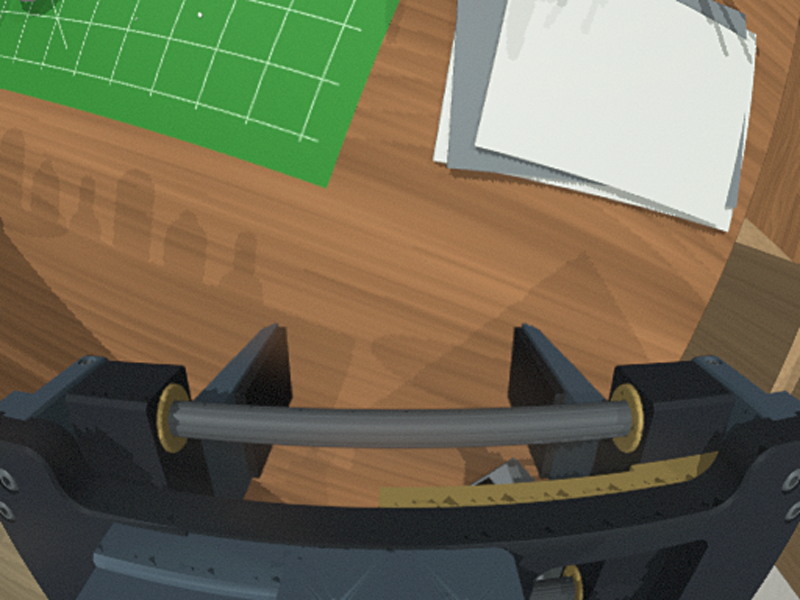

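The first move was refused because every key is required in each row, so the arm hasn't moved. The view shows the camera looks ahead of the fingers along tool +x. I'll stop about 60 mm short of the panel so it lies in view.

```bash
python3 -m jog '[{"dx":0.0345,"dy":0.0188,"dz":0,"wx":0,"wy":0,"wz":0.0972,"grip":-0.3},{"dx":0.0345,"dy":0.0188,"dz":0,"wx":0,"wy":0,"wz":0.0972,"grip":-0.3},{"dx":0.0345,"dy":0.0188,"dz":0,"wx":0,"wy":0,"wz":0.0972,"grip":-0.3},{"dx":0.0345,"dy":0.0188,"dz":0,"wx":0,"wy":0,"wz":0.0972,"grip":-0.3},{"dx":0.0345,"dy":0.0188,"dz":0,"wx":0,"wy":0,"wz":0.0972,"grip":-0.3},{"dx":0.0345,"dy":0.0188,"dz":0,"wx":0,"wy":0,"wz":0.0972,"grip":-0.3},{"dx":0.0345,"dy":0.0188,"dz":0,"wx":0,"wy":0,"wz":0.0972,"grip":-0.3},{"dx":0.0345,"dy":0.0188,"dz":0,"wx":0,"wy":0,"wz":0.0972,"grip":-0.3},{"dx":0.0345,"dy":0.0188,"dz":0,"wx":0,"wy":0,"wz":0.0972,"grip":-0.3},{"dx":0.0345,"dy":0.0188,"dz":0,"wx":0,"wy":0,"wz":0.0972,"grip":-0.3}]' 15; python3 -m jog '[{"dx":0,"dy":0,"dz":-0.02,"wx":0,"wy":0,"wz":0,"grip":-0.3},{"dx":0,"dy":0,"dz":0,"wx":0,"wy":0,"wz":0,"grip":-0.3},{"dx":0,"dy":0,"dz":0,"wx":0,"wy":0,"wz":0,"grip":-0.3}]'; python3 - <<'E'
from h import *
print(env.state()["ee_pos"],env.state()["ee_rot"])
c=env.get_calibration("wrist"); im=env.grab_frame("wrist")[:,:,::-1]; cv2.imwrite("pics/w2.png",im)
import pickle; pickle.dump(c,open("w2.pkl","wb"))
cv2.imwrite("pics/w2b.png",cv2.resize(im,(800,600),interpolation=cv2.INTER_CUBIC))
E
```

```text
time_s: 1.15
ee_pos: [549.7, -348.7, 213.6]
ee_rot: [-180.0, -0.0, 76.7]
force: [-0.3, -0.9, 0.4]
gripper_width: 59.5
time_s: 1.45
ee_pos: [547.9, -349.7, 193.5]
ee_rot: [-179.9, -0.0, 76.4]
force: [0.3, -0.3, 0.2]
gripper_width: 59.4
[ 547.93 -349.72  193.46] [-179.9    -0.02   76.41]
```

View pics/w2b.png

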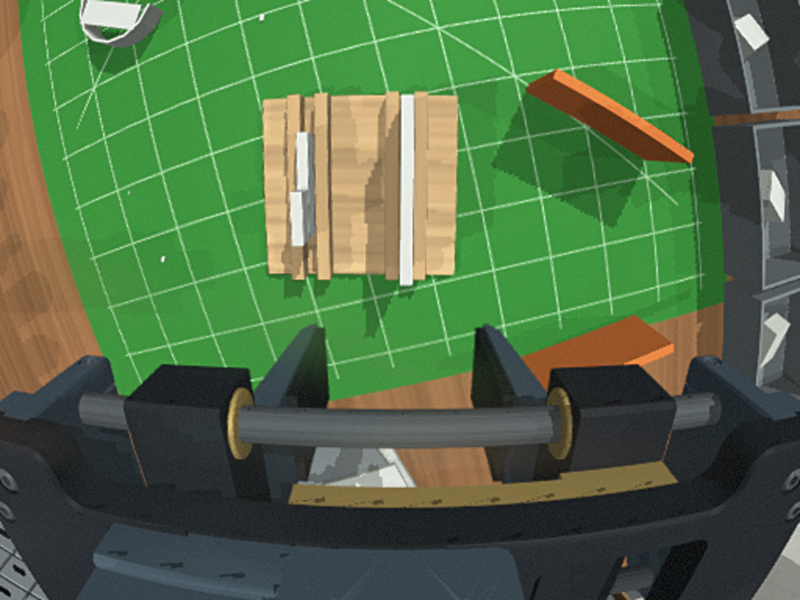

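The wrist view shows the panel's top edge from (407,95) to (406,285) at 800x600 scale. The rack lies square to the image and the offcut is at left (300,190). I'll measure the panel's top edge at z=78.

```bash
python3 - <<'E'
from h import *; import pickle
c=pickle.load(open("w2.pkl","rb")); im=cv2.imread("pics/w2.png"); hsv=cv2.cvtColor(im,cv2.COLOR_BGR2HSV)
wh=((hsv[...,1]<40)&(hsv[...,2]>170)).astype(np.uint8); m=np.zeros_like(wh); m[55:190,250:270]=1; wh&=m
k=max(cv2.findContours(wh,cv2.RETR_EXTERNAL,cv2.CHAIN_APPROX_NONE)[0],key=cv2.contourArea)
w=castf(c,k[:,0],78)[:,:2].astype(np.float32); r=cv2.minAreaRect(w); b=cv2.boxPoints(r)
print(r, [np.degrees(np.arctan2(*(b[i+1]-b[i])[::-1])) for i in (0,1)])
E
```

```text
((566.042724609375, -290.612060546875), (119.10371398925781, 7.725165843963623), 76.47096252441406) [np.float32(-13.528782), np.float32(76.470955)]
```

Panel centre (566.0, -290.6), 119.1 x 7.7 mm, yaw 76.5°, which matches the given size. Moving above it and going down.

```bash
python3 -m jog '[{"dx":0.009,"dy":0.0295,"dz":0,"wx":0,"wy":0,"wz":0,"grip":-0.3},{"dx":0.009,"dy":0.0295,"dz":-0.03,"wx":0,"wy":0,"wz":0,"grip":-0.3},{"dx":0,"dy":0,"dz":-0.04,"wx":0,"wy":0,"wz":0,"grip":-0.3},{"dx":0,"dy":0,"dz":-0.04,"wx":0,"wy":0,"wz":0,"grip":-0.3},{"dx":0,"dy":0,"dz":-0.02,"wx":0,"wy":0,"wz":0,"grip":-0.3},{"dx":0,"dy":0,"dz":-0.018,"wx":0,"wy":0,"wz":0,"grip":-0.3},{"dx":0,"dy":0,"dz":0,"wx":0,"wy":0,"wz":0,"grip":-0.3},{"dx":0,"dy":0,"dz":0,"wx":0,"wy":0,"wz":0,"grip":-0.3}]' 15
```

```text
time_s: 2.3
ee_pos: [566.7, -291.7, 47.1]
ee_rot: [179.9, 0.0, 76.4]
force: [0.5, -0.3, 0.5]
gripper_width: 59.4
```

```bash
python3 -m jog '[{"dx":0,"dy":0,"dz":0,"wx":0,"wy":0,"wz":0,"grip":1},{"dx":0,"dy":0,"dz":0,"wx":0,"wy":0,"wz":0,"grip":1},{"dx":0,"dy":0,"dz":0,"wx":0,"wy":0,"wz":0,"grip":1},{"dx":0,"dy":0,"dz":0,"wx":0,"wy":0,"wz":0,"grip":1},{"dx":0,"dy":0,"dz":0,"wx":0,"wy":0,"wz":0,"grip":1},{"dx":0,"dy":0,"dz":0,"wx":0,"wy":0,"wz":0,"grip":1},{"dx":0,"dy":0,"dz":0,"wx":0,"wy":0,"wz":0,"grip":1}]' 20
```

```text
time_s: 3.0
ee_pos: [566.5, -290.8, 46.0]
ee_rot: [180.0, -0.0, 76.4]
force: [-0.4, -0.1, -0.0]
gripper_width: 8.0
```

The panel is held (8.0 mm opening). I'll lift it and carry it to a viewpoint beside the holder.

```bash
python3 -m jog '[{"dx":0,"dy":0,"dz":0.01,"wx":0,"wy":0,"wz":0,"grip":1},{"dx":0,"dy":0,"dz":0.02,"wx":0,"wy":0,"wz":0,"grip":1},{"dx":0,"dy":0,"dz":0.03,"wx":0,"wy":0,"wz":0,"grip":1},{"dx":0,"dy":0,"dz":0.035,"wx":0,"wy":0,"wz":0,"grip":1},{"dx":0,"dy":0,"dz":0.03,"wx":0,"wy":0,"wz":0,"grip":1},{"dx":0,"dy":0,"dz":0,"wx":0,"wy":0,"wz":0,"grip":1}]'; python3 -m jog '[{"dx":0.006,"dy":0.016,"dz":0,"wx":0,"wy":0,"wz":0.035,"grip":1},{"dx":0.012,"dy":0.032,"dz":0,"wx":0,"wy":0,"wz":0.069,"grip":1},{"dx":0.012,"dy":0.032,"dz":0,"wx":0,"wy":0,"wz":0.069,"grip":1},{"dx":0.012,"dy":0.032,"dz":0,"wx":0,"wy":0,"wz":0.069,"grip":1},{"dx":0.012,"dy":0.032,"dz":0,"wx":0,"wy":0,"wz":0.069,"grip":1},{"dx":0.012,"dy":0.032,"dz":0,"wx":0,"wy":0,"wz":0.069,"grip":1},{"dx":0.012,"dy":0.032,"dz":0,"wx":0,"wy":0,"wz":0.034,"grip":1},{"dx":0.012,"dy":0.032,"dz":0,"wx":0,"wy":0,"wz":0,"grip":1},{"dx":0.006,"dy":0.016,"dz":0,"wx":0,"wy":0,"wz":0,"grip":1},{"dx":0,"dy":0,"dz":0,"wx":0,"wy":0,"wz":0,"grip":1}]';  python3 -m jog '[{"dx":0,"dy":0,"dz":0,"wx":0,"wy":0,"wz":0,"grip":1},{"dx":0,"dy":0,"dz":0,"wx":0,"wy":0,"wz":0,"grip":1}]'; python3 - <<'E'
from h import *
c=env.get_calibration("wrist"); im=env.grab_frame("wrist")[:,:,::-1]; cv2.imwrite("pics/w3.png",im)
import pickle; pickle.dump(c,open("w3.pkl","wb"))
cv2.imwrite("pics/w3b.png",cv2.resize(im,(800,600),interpolation=cv2.INTER_CUBIC))
E
```

```text
time_s: 3.6
ee_pos: [569.0, -292.1, 176.7]
ee_rot: [179.4, 0.2, 76.4]
force: [0.8, -0.2, -0.2]
gripper_width: 8.0
time_s: 4.6
ee_pos: [662.2, -32.1, 169.3]
ee_rot: [-179.9, -0.1, 100.4]
force: [-0.5, -0.4, -0.3]
gripper_width: 7.9
time_s: 4.8
ee_pos: [661.9, -36.1, 170.6]
ee_rot: [-179.9, 0.0, 100.1]
force: [-0.3, 0.5, -0.3]
gripper_width: 8.3
```

View pics/w3b.png

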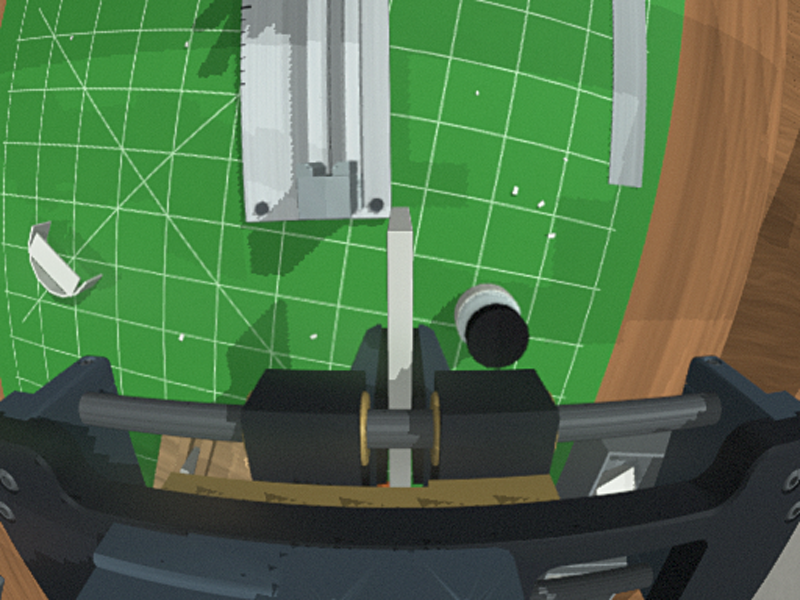

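The holder's near end is in view: plate corners at (247,221) and (390,217), fixed post top at (325,190), and the held panel beside them at column 400. The leg is out of view, so I'll move 100 mm further along the holder.

```bash
python3 -m jog '[{"dx":-0.0045,"dy":0.025,"dz":0,"wx":0,"wy":0,"wz":0,"grip":1},{"dx":-0.0045,"dy":0.025,"dz":0,"wx":0,"wy":0,"wz":0,"grip":1},{"dx":-0.0045,"dy":0.025,"dz":0,"wx":0,"wy":0,"wz":0,"grip":1},{"dx":-0.0045,"dy":0.025,"dz":0,"wx":0,"wy":0,"wz":0,"grip":1},{"dx":0,"dy":0,"dz":0,"wx":0,"wy":0,"wz":0,"grip":1},{"dx":0,"dy":0,"dz":0,"wx":0,"wy":0,"wz":0,"grip":1},{"dx":0,"dy":0,"dz":0,"wx":0,"wy":0,"wz":0,"grip":1}]'; python3 - <<'E'
from h import *
c=env.get_calibration("wrist"); im=env.grab_frame("wrist")[:,:,::-1]; cv2.imwrite("pics/w4.png",im)
import pickle; pickle.dump(c,open("w4.pkl","wb"))
cv2.imwrite("pics/w4b.png",cv2.resize(im[:280,60:433],(800,600),interpolation=cv2.INTER_CUBIC))
E
```

```text
time_s: 5.55
ee_pos: [644.7, 63.7, 171.1]
ee_rot: [180.0, 0.0, 100.1]
force: [-0.2, -0.1, -1.1]
gripper_width: 7.9
```

View pics/w4b.png

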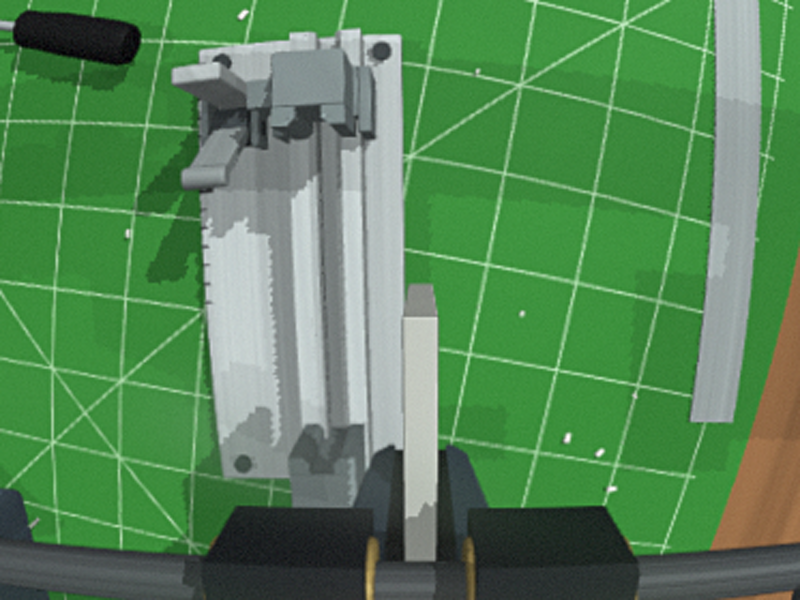

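In this view the leg and clamp are at the top: tab at (210,80), lever bead at (205,177) and leg post top at (310,80). The fixed post is at the bottom (325,460), the slot is the dark line near column 335, and the plate's right edge is near column 403. I'll fit the plate edges on z=12 and check with projected landmarks.

```bash
python3 - <<'E'
from h import *; import pickle
yaw=np.radians(10.1); R=np.array([[np.cos(yaw),-np.sin(yaw)],[np.sin(yaw),np.cos(yaw)]]); o=np.array([590.4,84.])
L={}
for n in ("w3","w4"):
    c=pickle.load(open(n+".pkl","rb")); im=cv2.imread(f"pics/{n}.png"); hsv=cv2.cvtColor(im,cv2.COLOR_BGR2HSV)
    g=((hsv[...,0]>45)&(hsv[...,0]<80)&(hsv[...,1]>110)).astype(np.uint8); ng=cv2.morphologyEx(1-g,cv2.MORPH_OPEN,np.ones((5,5)))
    ks=cv2.findContours(ng,cv2.RETR_LIST,cv2.CHAIN_APPROX_NONE)[0]
    p=np.vstack([k[:,0] for k in ks]); p=p[(p[:,0]>2)&(p[:,0]<509)&(p[:,1]>2)]
    w=castf(c,p,12)[:,:2]; h=(w-o)@R
    for nm,ax,val,lo,hi in (("right",0,36,-70,130),("left",0,-72,-75,50),("near",1,-94,-55,10),("far",1,148,5,30)):
        s=(abs(h[:,ax]-val)<9)&(h[:,1-ax]>lo)&(h[:,1-ax]<hi)
        if s.sum()<12: continue
        for _ in range(3):
            q=np.polyfit(h[s,1-ax],h[s,ax],1); s2=abs(np.polyval(q,h[:,1-ax])-h[:,ax])<2; s=s&s2
        mid=0 if ax==0 else -18
        print(n,nm,s.sum(),"slope deg",np.degrees(np.arctan(q[0])),"offset",np.polyval(q,30 if ax==0 else mid)-val)
E
```

```text
w3 right 118 slope deg -0.7450280864078481 offset 5.735212018364528
w3 left 107 slope deg -0.7311019384103915 offset 5.589817368968852
w3 near 56 slope deg 0.33127273857919776 offset 2.4455425945014184
w4 right 103 slope deg -0.8567601640385253 offset 6.109811250362235
w4 left 103 slope deg -0.14949339208550777 offset 5.869127148383768
w4 near 15 slope deg -2.0348244182975996 offset 0.7283899152029534
w4 far 22 slope deg -14.050081447346113 offset 13.57355896664646
```

The plate fits better at yaw about 10.8° with the origin near (595.9, 87.7). I'll check by projecting landmarks.

```bash
cat >> h.py <<'E'
HY=np.radians(10.8); HO=np.array([595.9,87.7])
def H(x,y,z):
    return np.array([HO[0]+x*np.cos(HY)-y*np.sin(HY),HO[1]+x*np.sin(HY)+y*np.cos(HY),z])
def boxlines(x0,x1,y0,y1,z): return [H(x0,y0,z),H(x1,y0,z),H(x1,y1,z),H(x0,y1,z)]
def overlay(im,c,s,k=3):
    c=dict(c); c["fish"]=True
    big=cv2.resize(im,None,fx=k,fy=k,interpolation=cv2.INTER_CUBIC)
    for b,col in ((boxlines(-72,36,-94,148,12),(0,0,255)),(boxlines(-15,15,-84,-52,84),(255,0,0)),(boxlines(-15,15,52+s,84+s,84),(255,0,0)),
                  (boxlines(-4.8,4.8,-50,50+s,36),(0,255,255)),(boxlines(-59,-37,75+s,83+s,84),(255,0,255))):
        q=np.array([np.linspace(b[i],b[(i+1)%4],20) for i in range(4)]).reshape(-1,3)
        uv=(proj(c,q)+.5)*k-.5
        cv2.polylines(big,[np.round(uv).astype(int)],True,col,1)
    return big
E
python3 - <<'E'
from h import *; import pickle
c=pickle.load(open("w4.pkl","rb")); b=overlay(cv2.imread("pics/w4.png"),c,0.0+45)
cv2.imwrite("pics/o4.png",b[0:780,380:800])
c=pickle.load(open("w3.pkl","rb")); b2=overlay(cv2.imread("pics/w3.png"),c,0.0+45)
cv2.imwrite("pics/o4.png",cv2.resize(np.hstack([b[0:780,390:790],b2[0:780,440:800]]),(0,0),fx=.76,fy=.76))
E
```

```text
(no output)
```

View pics/o4.png

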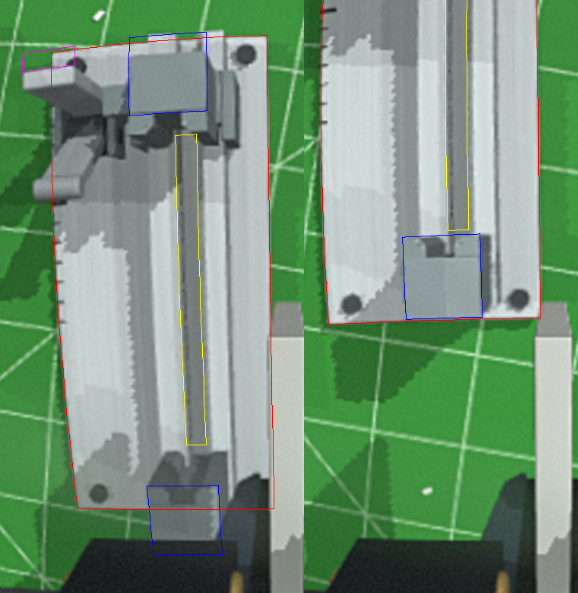

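The overlay fits: the plate outline, fixed post top and slot edges all match, and the leg is at about s = 39 mm. I'll carry the panel over the slot, 15 mm along +y of the seat, with its bottom just above the rails.

```bash
python3 -m jog '[{"dx":-0.0258,"dy":0.0194,"dz":0,"wx":0,"wy":0,"wz":0.0061,"grip":1},{"dx":-0.0258,"dy":0.0193,"dz":0,"wx":0,"wy":0,"wz":0.0061,"grip":1},{"dx":0,"dy":0,"dz":-0.03,"wx":0,"wy":0,"wz":0,"grip":1},{"dx":0,"dy":0,"dz":-0.03,"wx":0,"wy":0,"wz":0,"grip":1},{"dx":0,"dy":0,"dz":-0.02,"wx":0,"wy":0,"wz":0,"grip":1},{"dx":0,"dy":0,"dz":-0.01,"wx":0,"wy":0,"wz":0,"grip":1},{"dx":0,"dy":0,"dz":0,"wx":0,"wy":0,"wz":0,"grip":1},{"dx":0,"dy":0,"dz":0,"wx":0,"wy":0,"wz":0,"grip":1},{"dx":0,"dy":0,"dz":0,"wx":0,"wy":0,"wz":0,"grip":1}]'; python3 - <<'E'
from h import *
c=env.get_calibration("wrist"); s=env.state(); print(s["ee_pos"],s["ee_rot"],H(0,15,0),s["force"])
im=env.grab_frame("wrist")[:,:,::-1]; cv2.imwrite("pics/w5.png",im)
import pickle; pickle.dump(c,open("w5.pkl","wb"))
b=overlay(im,c,39); cv2.imwrite("pics/o5.png",cv2.resize(b[:800,380:1180],(600,600)))
E
```

```text
time_s: 6.5
ee_pos: [594.1, 103.8, 82.3]
ee_rot: [179.8, 0.0, 100.8]
force: [-0.1, 0.0, -1.1]
gripper_width: 8.1
[594.05 103.82  82.35] [179.84   0.01 100.82] [593.09 102.43   0.  ] [-0.06  0.04 -1.09]
```

View pics/o5.png

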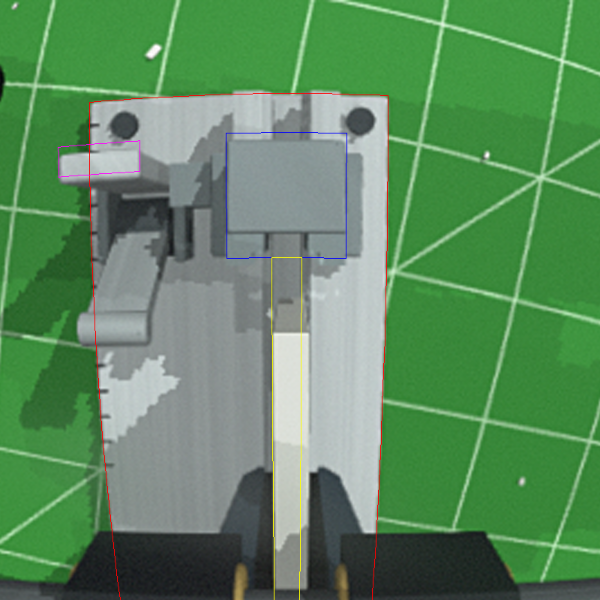

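```bash
python3 - <<'E'
from h import *; import pickle
c=pickle.load(open("w5.pkl","rb")); hsv=cv2.cvtColor(cv2.imread("pics/w5.png"),cv2.COLOR_BGR2HSV)
Ri=np.array([[np.cos(HY),np.sin(HY)],[-np.sin(HY),np.cos(HY)]])
im=cv2.imread("pics/w5.png").astype(float).mean(2)
for v in (150,155,160,170,180): 
    row=im[v]; 
    g=np.diff(row[232:285]); l=232+.5+np.argmax(g[:25]); 
    r=232+.5+25+np.argmin(g[25:])
    w=castf(c,[[l,v],[r,v]],114.5)[:,:2]; print(v,l,r,((w-HO)@Ri.T))
u=[(285/.75+380)/3, (310/.75)/3]
for v in (110,117,122,127,132):
    print(v,np.round(im[v,235:280]).astype(int).tolist())
for x in(-4.8,4.8): print(proj({**c,"fish":1},H(x,85,36)))
print([env.state()["ee_pos"] for _ in range(2)])
E
```

```text
150 247.5 263.5 [[-2.71 75.28]
 [ 4.88 75.28]]
155 247.5 263.5 [[-2.72 72.86]
 [ 4.9  72.87]]
160 247.5 263.5 [[-2.73 70.43]
 [ 4.92 70.43]]
170 247.5 263.5 [[-2.76 65.51]
 [ 4.95 65.51]]
180 247.5 263.5 [[-2.79 60.52]
 [ 4.99 60.52]]
110 [134, 134, 134, 132, 136, 134, 134, 137, 119, 82, 70, 108, 109, 119, 129, 126, 120, 124, 127, 130, 127, 128, 132, 129, 131, 98, 102, 74, 103, 141, 143, 139, 140, 143, 139, 140, 141, 140, 140, 140, 142, 141, 139, 139, 142]
117 [133, 135, 132, 135, 137, 138, 141, 142, 127, 119, 124, 124, 108, 120, 127, 127, 121, 124, 123, 125, 131, 127, 128, 131, 132, 107, 111, 108, 107, 110, 136, 139, 136, 143, 159, 145, 142, 138, 140, 141, 140, 140, 139, 141, 144]
122 [121, 125, 134, 136, 136, 138, 137, 142, 128, 120, 123, 124, 109, 120, 125, 128, 121, 126, 128, 127, 130, 131, 123, 129, 128, 108, 107, 107, 106, 130, 186, 156, 147, 146, 147, 146, 135, 138, 156, 196, 199, 198, 197, 197, 194]
127 [127, 126, 128, 128, 128, 130, 129, 130, 112, 107, 106, 108, 99, 123, 125, 126, 124, 125, 124, 126, 128, 131, 129, 132, 130, 108, 120, 118, 117, 141, 194, 195, 188, 187, 187, 189, 191, 196, 194, 193, 196, 196, 193, 195, 193]
132 [123, 122, 135, 137, 145, 151, 147, 150, 119, 106, 107, 111, 101, 120, 125, 120, 114, 113, 118, 117, 116, 135, 135, 136, 138, 133, 143, 106, 112, 148, 198, 201, 194, 204, 207, 206, 191, 193, 193, 195, 196, 195, 195, 193, 194]
[[247.05 119.4 ]]
[[260.23 119.4 ]]
[array([593.92, 103.87,  82.32]), array([593.92, 103.87,  82.32])]
```

The slot edges in the image match the model to about 0.1 mm, and the panel sits 1.1 mm too far in +x. I'll correct that and lower it.

```bash
python3 -m jog '[{"dx":-0.0011,"dy":-0.0002,"dz":0,"wx":0,"wy":0,"wz":0,"grip":1},{"dx":0,"dy":0,"dz":-0.003,"wx":0,"wy":0,"wz":0,"grip":1},{"dx":0,"dy":0,"dz":-0.004,"wx":0,"wy":0,"wz":0,"grip":1},{"dx":0,"dy":0,"dz":-0.004,"wx":0,"wy":0,"wz":0,"grip":1},{"dx":0,"dy":0,"dz":-0.004,"wx":0,"wy":0,"wz":0,"grip":1},{"dx":0,"dy":0,"dz":0,"wx":0,"wy":0,"wz":0,"grip":1}]'; python3 -m jog '[{"dx":0,"dy":0,"dz":-0.003,"wx":0,"wy":0,"wz":0,"grip":1},{"dx":0,"dy":0,"dz":-0.003,"wx":0,"wy":0,"wz":0,"grip":1},{"dx":0,"dy":0,"dz":-0.003,"wx":0,"wy":0,"wz":0,"grip":1},{"dx":0,"dy":0,"dz":-0.003,"wx":0,"wy":0,"wz":0,"grip":1},{"dx":0,"dy":0,"dz":0,"wx":0,"wy":0,"wz":0,"grip":1},{"dx":0,"dy":0,"dz":0,"wx":0,"wy":0,"wz":0,"grip":1}]'
```

```text
time_s: 7.15
ee_pos: [591.8, 103.8, 65.2]
ee_rot: [-180.0, -0.0, 100.8]
force: [0.8, 0.5, -1.5]
gripper_width: 7.7
time_s: 7.75
ee_pos: [591.9, 103.7, 53.9]
ee_rot: [180.0, -0.0, 100.8]
force: [0.6, 0.3, -1.3]
gripper_width: 7.8
```

The panel is at floor height (bottom at about 16 mm) with no side load. Releasing and rising.

```bash
python3 -m jog '[{"dx":0,"dy":0,"dz":0,"wx":0,"wy":0,"wz":0,"grip":-0.3},{"dx":0,"dy":0,"dz":0,"wx":0,"wy":0,"wz":0,"grip":-0.3},{"dx":0,"dy":0,"dz":0,"wx":0,"wy":0,"wz":0,"grip":-0.3},{"dx":0,"dy":0,"dz":0,"wx":0,"wy":0,"wz":0,"grip":-0.3},{"dx":0,"dy":0,"dz":0,"wx":0,"wy":0,"wz":0,"grip":-0.3},{"dx":0,"dy":0,"dz":0,"wx":0,"wy":0,"wz":0,"grip":-0.3}]'; python3 -m jog '[{"dx":0,"dy":0,"dz":0.02,"wx":0,"wy":0,"wz":0,"grip":-0.3},{"dx":0,"dy":0,"dz":0.03,"wx":0,"wy":0,"wz":0,"grip":-0.3},{"dx":0,"dy":0,"dz":0.04,"wx":0,"wy":0,"wz":0,"grip":-0.3},{"dx":0,"dy":0,"dz":0.03,"wx":0,"wy":0,"wz":0,"grip":-0.3},{"dx":0,"dy":0,"dz":0,"wx":0,"wy":0,"wz":0,"grip":-0.3},{"dx":0,"dy":0,"dz":0,"wx":0,"wy":0,"wz":0,"grip":-0.3},{"dx":0,"dy":0,"dz":0,"wx":0,"wy":0,"wz":0,"grip":-0.3}]'; python3 - <<'E'
from h import *
c=env.get_calibration("wrist"); im=env.grab_frame("wrist")[:,:,::-1]; cv2.imwrite("pics/w6.png",im)
import pickle; pickle.dump(c,open("w6.pkl","wb"))
b=overlay(im,c,37); cv2.imwrite("pics/o6.png",cv2.resize(b[:800,380:1180],(600,600)))
E
```

```text
time_s: 8.35
ee_pos: [591.8, 103.7, 54.0]
ee_rot: [180.0, -0.0, 100.8]
force: [-0.7, 0.1, 0.5]
gripper_width: 53.1
time_s: 9.05
ee_pos: [590.9, 103.6, 172.6]
ee_rot: [-179.8, -0.0, 100.8]
force: [-0.3, -0.9, -0.6]
gripper_width: 59.3
```

View pics/o6.png

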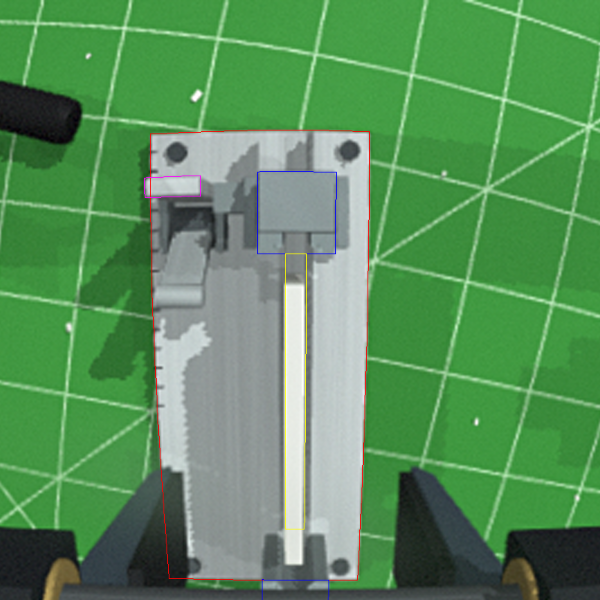

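The panel stands in the slot, its end at (295,284), centred in the slot outline. The tab-top outline drawn for s = 37 mm covers the real tab exactly, so s ≈ 37 mm. I'll turn the tool 90° so the jaws lie along the holder's y, and go above tab and lever with about 75 mm opening.

```bash
python3 -m jog '[{"dx":-0.0059,"dy":0.00635,"dz":0,"wx":0,"wy":0,"wz":0.1428,"grip":-0.64},{"dx":-0.0059,"dy":0.00635,"dz":0,"wx":0,"wy":0,"wz":0.1428,"grip":-0.64},{"dx":-0.0059,"dy":0.00635,"dz":0,"wx":0,"wy":0,"wz":0.1428,"grip":-0.64},{"dx":-0.0059,"dy":0.00635,"dz":0,"wx":0,"wy":0,"wz":0.1428,"grip":-0.64},{"dx":-0.0059,"dy":0.00635,"dz":0,"wx":0,"wy":0,"wz":0.1428,"grip":-0.64},{"dx":-0.0059,"dy":0.00635,"dz":0,"wx":0,"wy":0,"wz":0.1428,"grip":-0.64},{"dx":-0.0059,"dy":0.00635,"dz":0,"wx":0,"wy":0,"wz":0.1428,"grip":-0.64},{"dx":-0.0059,"dy":0.00635,"dz":0,"wx":0,"wy":0,"wz":0.1428,"grip":-0.64},{"dx":-0.0059,"dy":0.00635,"dz":0,"wx":0,"wy":0,"wz":0.1428,"grip":-0.64},{"dx":-0.0059,"dy":0.00635,"dz":0,"wx":0,"wy":0,"wz":0.1428,"grip":-0.64}]'; python3 -m jog '[{"dx":0,"dy":0,"dz":0,"wx":0,"wy":0,"wz":0.1428,"grip":-0.64},{"dx":0,"dy":0,"dz":0,"wx":0,"wy":0,"wz":0,"grip":-0.64},{"dx":0,"dy":0,"dz":0,"wx":0,"wy":0,"wz":0,"grip":-0.64},{"dx":0,"dy":0,"dz":0,"wx":0,"wy":0,"wz":0,"grip":-0.64}]'; python3 - <<'E'
from h import *
Ri=np.array([[np.cos(HY),np.sin(HY)],[-np.sin(HY),np.cos(HY)]]); s=env.state(); print("holder xy",Ri@(s["ee_pos"][:2]-HO),s["ee_rot"])
c=env.get_calibration("wrist"); im=env.grab_frame("wrist")[:,:,::-1]; cv2.imwrite("pics/w7.png",im)
import pickle; pickle.dump(c,open("w7.pkl","wb"))
b=overlay(im,c,37); cv2.imwrite("pics/o7.png",cv2.resize(b,(800,600)))
E
```

```text
time_s: 10.1
ee_pos: [531.8, 167.2, 172.4]
ee_rot: [-180.0, -0.2, -177.0]
force: [0.5, -0.8, -0.5]
gripper_width: 75.4
time_s: 10.5
ee_pos: [532.7, 167.0, 173.4]
ee_rot: [180.0, -0.1, -169.3]
force: [-0.0, -1.3, -1.1]
gripper_width: 74.6
holder xy [-47.19  89.77] [ 180.     -0.06 -169.28]
```

View pics/o7.png

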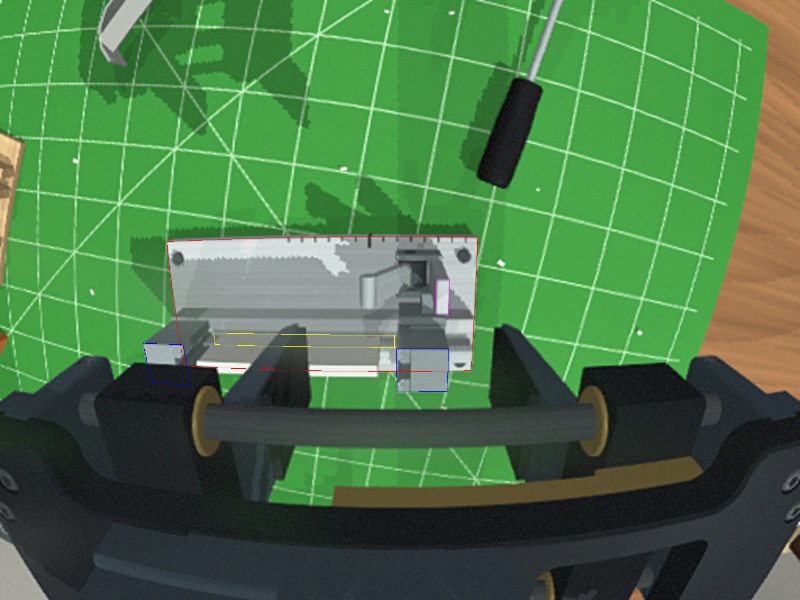

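The overlay agrees here too: long mark at (370,240), bead at (368,290), tab top at (442,296). The fingers straddle them with about 7 and 11 mm clearance. Going down.

```bash
python3 -m jog '[{"dx":0,"dy":0,"dz":-0.03,"wx":0,"wy":0,"wz":0,"grip":-0.64},{"dx":0,"dy":0,"dz":-0.04,"wx":0,"wy":0,"wz":0,"grip":-0.64},{"dx":0,"dy":0,"dz":-0.02,"wx":0,"wy":0,"wz":0,"grip":-0.64},{"dx":0,"dy":0,"dz":-0.014,"wx":0,"wy":0,"wz":0,"grip":-0.64},{"dx":0,"dy":0,"dz":-0.014,"wx":0,"wy":0,"wz":0,"grip":-0.64},{"dx":0,"dy":0,"dz":0,"wx":0,"wy":0,"wz":0,"grip":-0.64},{"dx":0,"dy":0,"dz":0,"wx":0,"wy":0,"wz":0,"grip":-0.64}]'; python3 - <<'E'
from h import *
Ri=np.array([[np.cos(HY),np.sin(HY)],[-np.sin(HY),np.cos(HY)]]); s=env.state(); print("holder xy",Ri@(s["ee_pos"][:2]-HO),s["ee_rot"],"F holder",Ri@s["force"][:2])
E
```

```text
time_s: 11.25
ee_pos: [533.0, 167.2, 56.1]
ee_rot: [180.0, -0.0, -169.2]
force: [0.1, -0.0, 0.0]
gripper_width: 74.7
holder xy [-46.86  89.83] [ 179.99   -0.   -169.2 ] F holder [ 0.1  -0.03]
```

Now pushing the tab along -y, 40 mm first, then the rest by force and position.

```bash
cat > st.py <<'E'
from h import *
Ri=np.array([[np.cos(HY),np.sin(HY)],[-np.sin(HY),np.cos(HY)]]); s=env.state(); p=Ri@(s["ee_pos"][:2]-HO); w=s["gripper_width"]
print("holder xy",p,"z",s["ee_pos"][2],"F holder",Ri@s["force"][:2],s["force"][2],"w",w,"tab finger->s",p[1]+w/2-83,"lever finger y",p[1]-w/2)
E
python3 -m jog '[{"dx":0.0006,"dy":-0.003,"dz":0,"wx":0,"wy":0,"wz":0,"grip":-0.64},{"dx":0.00094,"dy":-0.0049,"dz":0,"wx":0,"wy":0,"wz":0,"grip":-0.64},{"dx":0.00094,"dy":-0.0049,"dz":0,"wx":0,"wy":0,"wz":0,"grip":-0.64},{"dx":0.00094,"dy":-0.0049,"dz":0,"wx":0,"wy":0,"wz":0,"grip":-0.64},{"dx":0.00094,"dy":-0.0049,"dz":0,"wx":0,"wy":0,"wz":0,"grip":-0.64},{"dx":0.00094,"dy":-0.0049,"dz":0,"wx":0,"wy":0,"wz":0,"grip":-0.64},{"dx":0.00094,"dy":-0.0049,"dz":0,"wx":0,"wy":0,"wz":0,"grip":-0.64},{"dx":0.0005,"dy":-0.0025,"dz":0,"wx":0,"wy":0,"wz":0,"grip":-0.64},{"dx":0,"dy":0,"dz":0,"wx":0,"wy":0,"wz":0,"grip":-0.64}]'; python3 st.py
```

```text
time_s: 12.15
ee_pos: [539.5, 131.6, 55.9]
ee_rot: [-180.0, -0.0, -169.2]
force: [-0.1, -0.8, -0.2]
gripper_width: 75.0
holder xy [-47.13  53.71] z 55.86078807635309 F holder [-0.22 -0.76] -0.22994742108824212 w 74.95026314935465 tab finger->s 8.183144325958054 lever finger y 16.2328811766034
```

```bash
python3 -m jog '[{"dx":0.0004,"dy":-0.002,"dz":0,"wx":0,"wy":0,"wz":0,"grip":-0.64},{"dx":0.0004,"dy":-0.002,"dz":0,"wx":0,"wy":0,"wz":0,"grip":-0.64},{"dx":0.0002,"dy":-0.001,"dz":0,"wx":0,"wy":0,"wz":0,"grip":-0.64},{"dx":0,"dy":0,"dz":0,"wx":0,"wy":0,"wz":0,"grip":-0.64}]'; python3 st.py;  python3 -m jog '[{"dx":0.0002,"dy":-0.001,"dz":0,"wx":0,"wy":0,"wz":0,"grip":-0.64},{"dx":0,"dy":0,"dz":0,"wx":0,"wy":0,"wz":0,"grip":-0.64}]'; python3 st.py
```

```text
time_s: 12.55
ee_pos: [540.3, 127.1, 55.8]
ee_rot: [-180.0, -0.0, -169.2]
force: [0.6, 1.8, 0.3]
gripper_width: 74.5
holder xy [-47.23  49.14] z 55.80786844538877 F holder [0.91 1.65] 0.3108083249844767 w 74.45292377162086 tab finger->s 3.3640908897092743 lever finger y 11.911167118088414
time_s: 12.75
ee_pos: [540.5, 126.2, 55.8]
ee_rot: [-180.0, -0.0, -169.1]
force: [-1.0, 2.4, -0.5]
gripper_width: 74.8
holder xy [-47.19  48.18] z 55.79557554166463 F holder [-0.53  2.58] -0.47240647013001497 w 74.7761765559691 tab finger->s 2.566428523899674 lever finger y 10.790251967930566
```

```bash
python3 -m jog '[{"dx":0.0002,"dy":-0.001,"dz":0,"wx":0,"wy":0,"wz":0,"grip":-0.64},{"dx":0,"dy":0,"dz":0,"wx":0,"wy":0,"wz":0,"grip":-0.64}]'; python3 st.py
```

```text
time_s: 12.95
ee_pos: [540.7, 125.1, 55.8]
ee_rot: [-180.0, -0.0, -169.2]
force: [-1.3, 2.1, -0.9]
gripper_width: 75.1
holder xy [-47.18  47.12] z 55.807111219312276 F holder [-0.84  2.28] -0.8858525714939374 w 75.09741439212783 tab finger->s 1.6638630918460677 lever finger y 9.566448699718237
```

```bash
python3 -m jog '[{"dx":0.0002,"dy":-0.001,"dz":0,"wx":0,"wy":0,"wz":0,"grip":-0.64},{"dx":0,"dy":0,"dz":0,"wx":0,"wy":0,"wz":0,"grip":-0.64}]'; python3 st.py
```

```text
time_s: 13.15
ee_pos: [540.9, 124.1, 55.8]
ee_rot: [-180.0, -0.0, -169.2]
force: [-0.3, 0.8, -2.1]
gripper_width: 75.2
holder xy [-47.2   46.05] z 55.80634514028127 F holder [-0.19  0.86] -2.113855124134679 w 75.17769691480704 tab finger->s 0.6437190855966719 lever finger y 8.466022170789628
```

```bash
python3 -m jog '[{"dx":0.0002,"dy":-0.001,"dz":0,"wx":0,"wy":0,"wz":0,"grip":-0.64},{"dx":0,"dy":0,"dz":0,"wx":0,"wy":0,"wz":0,"grip":-0.64}]'; python3 st.py
```

```text
time_s: 13.35
ee_pos: [541.1, 123.1, 55.9]
ee_rot: [-180.0, -0.0, -169.2]
force: [-0.8, 1.7, -0.4]
gripper_width: 74.8
holder xy [-47.16  45.04] z 55.86196066160966 F holder [-0.42  1.78] -0.39980365091829456 w 74.80645671972317 tab finger->s -0.5578711916689088 lever finger y 7.635672088607926
```

No stop felt yet. I'll carry on in 1 mm steps until the panel is home, which should show as a rise in force.

```bash
python3 -m jog '[{"dx":0.0002,"dy":-0.001,"dz":0,"wx":0,"wy":0,"wz":0,"grip":-0.64},{"dx":0,"dy":0,"dz":0,"wx":0,"wy":0,"wz":0,"grip":-0.64}]'; python3 st.py
```

```text
time_s: 13.55
ee_pos: [541.5, 122.1, 55.9]
ee_rot: [-180.0, -0.0, -169.2]
force: [-0.9, 1.5, -0.6]
gripper_width: 74.9
holder xy [-47.03  44.01] z 55.926541503638525 F holder [-0.57  1.66] -0.5911319009085998 w 74.88354532372965 tab finger->s -1.550113856719861 lever finger y 6.566340819550483
```

```bash
python3 -m jog '[{"dx":0,"dy":0,"dz":0,"wx":0,"wy":0,"wz":0,"grip":-0.64}]'; python3 - <<'E'
from h import *
c=env.get_calibration("wrist"); im=env.grab_frame("wrist")[:,:,::-1]; cv2.imwrite("pics/w8.png",im)
import pickle; pickle.dump(c,open("w8.pkl","wb"))
c={**c,"fish":True}; b=cv2.resize(im,None,fx=4,fy=4,interpolation=cv2.INTER_CUBIC); q=proj(c,H(-66,69,12))[0]; print(q)
x,y=int(q[0]*4),int(q[1]*4); cv2.imwrite("pics/o8.png",b[max(0,y-300):y+300,max(0,x-400):x+400])
E
```

```text
time_s: 13.65
ee_pos: [541.7, 122.2, 56.0]
ee_rot: [-180.0, 0.0, -169.2]
force: [-1.6, 1.5, -0.5]
gripper_width: 74.8
[286.89 184.08]
```

View pics/o8.png

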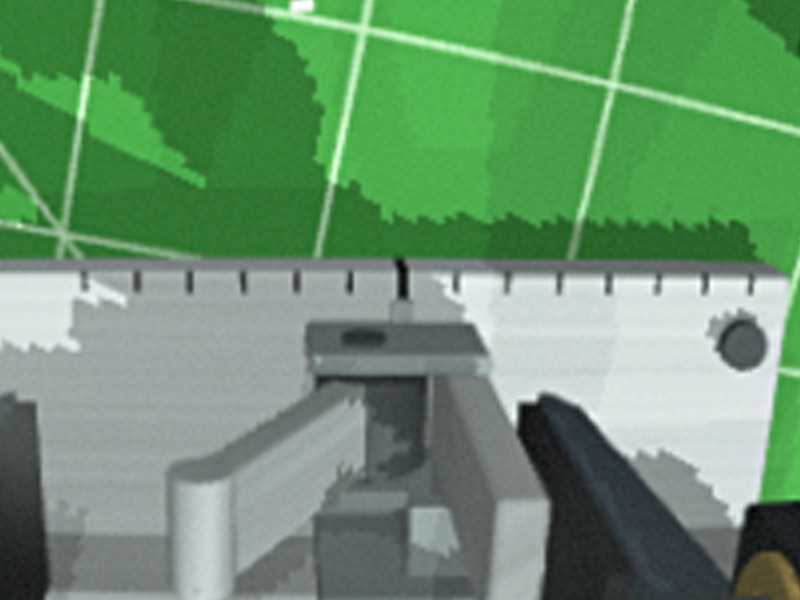

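The pointer (402,310) stands right under the long mark (403,285), with 53 px per 10 mm, so it is within about 0.3 mm. The lever is still open, and the finger-derived s reads about 1.5 mm low. Now I'll close the jaws step by step, shifting the TCP along +y by half of each width change so the tab finger stays where it is.

```bash
python3 -m jog '[{"dx":-0.0003,"dy":0.0015,"dz":0,"wx":0,"wy":0,"wz":0,"grip":-0.574},{"dx":-0.0003,"dy":0.0015,"dz":0,"wx":0,"wy":0,"wz":0,"grip":-0.509},{"dx":-0.0003,"dy":0.0015,"dz":0,"wx":0,"wy":0,"wz":0,"grip":-0.443},{"dx":-0.0003,"dy":0.0015,"dz":0,"wx":0,"wy":0,"wz":0,"grip":-0.377},{"dx":-0.0003,"dy":0.0015,"dz":0,"wx":0,"wy":0,"wz":0,"grip":-0.312},{"dx":0,"dy":0,"dz":0,"wx":0,"wy":0,"wz":0,"grip":-0.312}]' 20; python3 st.py
```

```text
time_s: 14.3
ee_pos: [540.1, 130.0, 56.0]
ee_rot: [180.0, 0.0, -169.1]
force: [-0.1, -0.4, 0.1]
gripper_width: 60.1
holder xy [-46.87  51.99] z 56.00953530052868 F holder [-0.22 -0.35] 0.144280525723034 w 60.07095966290351 tab finger->s -0.9707348499751589 lever finger y 21.958305487121333
```

```bash
python3 -m jog '[{"dx":-0.0003,"dy":0.0012,"dz":0,"wx":0,"wy":0,"wz":0,"grip":-0.246},{"dx":-0.0003,"dy":0.0012,"dz":0,"wx":0,"wy":0,"wz":0,"grip":-0.18},{"dx":-0.0003,"dy":0.0015,"dz":0,"wx":0,"wy":0,"wz":0,"grip":-0.115},{"dx":0,"dy":0,"dz":0,"wx":0,"wy":0,"wz":0,"grip":-0.115},{"dx":0,"dy":0,"dz":0,"wx":0,"wy":0,"wz":0,"grip":-0.115}]' 20; python3 st.py
```

```text
time_s: 14.8
ee_pos: [539.1, 133.9, 56.0]
ee_rot: [180.0, 0.0, -169.2]
force: [-1.0, 1.3, 0.6]
gripper_width: 51.2
holder xy [-47.09  56.02] z 56.03566127909682 F holder [-0.77  1.51] 0.5987910104993172 w 51.19738722709449 tab finger->s -1.3801765391031608 lever finger y 30.422436233802348
```

```bash
python3 -m jog '[{"dx":-0.0003,"dy":0.0014,"dz":0,"wx":0,"wy":0,"wz":0,"grip":-0.051},{"dx":-0.0003,"dy":0.0014,"dz":0,"wx":0,"wy":0,"wz":0,"grip":0.015},{"dx":-0.0003,"dy":0.0015,"dz":0,"wx":0,"wy":0,"wz":0,"grip":0.08},{"dx":0,"dy":0,"dz":0,"wx":0,"wy":0,"wz":0,"grip":0.08},{"dx":0,"dy":0,"dz":0,"wx":0,"wy":0,"wz":0,"grip":0.08}]' 20; python3 st.py
```

```text
time_s: 15.3
ee_pos: [538.2, 139.0, 56.0]
ee_rot: [179.9, 0.0, -169.2]
force: [-1.0, 6.4, 1.0]
gripper_width: 42.4
holder xy [-47.04  61.22] z 56.03181523395639 F holder [0.18 6.47] 0.9634506646472183 w 42.35484418404635 tab finger->s -0.6044438300940271 lever finger y 40.040711985859616
```

```bash
python3 -m jog '[{"dx":-0.0003,"dy":0.0017,"dz":0,"wx":0,"wy":0,"wz":0,"grip":0.146},{"dx":-0.0003,"dy":0.0016,"dz":0,"wx":0,"wy":0,"wz":0,"grip":0.212},{"dx":-0.0003,"dy":0.0015,"dz":0,"wx":0,"wy":0,"wz":0,"grip":0.277},{"dx":0,"dy":0,"dz":0,"wx":0,"wy":0,"wz":0,"grip":0.277},{"dx":0,"dy":0,"dz":0,"wx":0,"wy":0,"wz":0,"grip":0.277}]' 20; python3 st.py
```

```text
time_s: 15.8
ee_pos: [537.1, 144.6, 56.1]
ee_rot: [179.8, 0.0, -169.2]
force: [-1.9, 9.0, 0.4]
gripper_width: 32.6
holder xy [-47.06  66.91] z 56.062185613421 F holder [-0.19  9.25] 0.39019389334582627 w 32.57078747975005 tab finger->s 0.19558839176283982 lever finger y 50.624800912012795
```

Force is rising to 9 N, so the leg is against its stop. I'll check the pointer against the mark numerically before shutting fully.

```bash
cat > ptr.py <<'E'
from h import *; import pickle,sys
def prof(n,c,im):
    g=im.astype(float).mean(2); C={**c,"fish":True}
    ys=np.arange(59,80,.5)  # holder y, sampled along lines of constant x on the plate top (mark at 69)
    for x in (-69,-67,-65,-63.5,-62):
        uv=proj(C,np.array([H(x,y,12.5) for y in ys])).astype(np.float32)
        v=cv2.remap(g.astype(np.float32),uv[:,0].reshape(1,-1),uv[:,1].reshape(1,-1),cv2.INTER_LINEAR)[0]
        print(n,x,np.round(v).astype(int).tolist())
prof("w8",pickle.load(open("w8.pkl","rb")),cv2.imread("pics/w8.png"))
c=env.get_calibration("wrist"); im=env.grab_frame("wrist")[:,:,::-1]; cv2.imwrite("pics/%s.png"%sys.argv[1],im); pickle.dump(c,open(sys.argv[1]+".pkl","wb"))
prof(sys.argv[1],c,im)
E
python3 ptr.py w9
```

```text
w8 -69 [60, 112, 165, 166, 167, 166, 166, 166, 165, 163, 164, 165, 165, 165, 165, 168, 170, 161, 94, 43, 16, 51, 109, 173, 170, 168, 167, 166, 166, 167, 165, 165, 166, 162, 166, 178, 204, 222, 217, 156, 114, 147]
w8 -67 [164, 166, 168, 168, 167, 165, 164, 164, 166, 165, 166, 168, 168, 165, 162, 164, 161, 152, 107, 78, 64, 74, 103, 154, 162, 165, 165, 165, 164, 162, 165, 167, 164, 163, 163, 163, 171, 185, 209, 220, 225, 229]
w8 -65 [162, 162, 163, 164, 164, 163, 164, 164, 164, 163, 162, 163, 163, 163, 163, 146, 137, 140, 143, 144, 142, 140, 140, 141, 151, 159, 163, 164, 164, 165, 164, 163, 164, 164, 163, 164, 163, 162, 163, 162, 159, 160]
w8 -63.5 [161, 162, 162, 161, 161, 162, 161, 161, 161, 162, 162, 161, 161, 162, 162, 147, 139, 143, 144, 143, 140, 138, 138, 141, 149, 159, 164, 165, 163, 163, 163, 163, 163, 162, 161, 163, 164, 163, 163, 163, 164, 163]
w8 -62 [110, 111, 112, 111, 112, 112, 112, 113, 113, 113, 112, 112, 112, 112, 113, 108, 105, 113, 115, 116, 113, 110, 108, 112, 116, 121, 120, 120, 123, 122, 121, 120, 120, 120, 120, 120, 120, 121, 120, 119, 119, 118]
w9 -69 [70, 114,
[... 363 characters left out ...]
, 164, 165, 165, 164, 167, 165, 162, 164, 178]
w9 -65 [163, 161, 163, 164, 164, 165, 164, 162, 162, 163, 163, 164, 165, 164, 164, 166, 168, 135, 96, 69, 102, 142, 146, 146, 143, 140, 140, 143, 158, 165, 166, 166, 166, 167, 164, 164, 165, 164, 164, 163, 163, 163]
w9 -63.5 [165, 164, 166, 166, 165, 165, 165, 165, 167, 167, 166, 165, 165, 168, 168, 168, 168, 162, 155, 146, 145, 147, 148, 145, 141, 140, 142, 147, 161, 166, 167, 166, 165, 164, 166, 166, 166, 165, 166, 167, 167, 166]
w9 -62 [119, 119, 119, 119, 118, 117, 117, 119, 118, 118, 121, 120, 119, 117, 118, 118, 120, 118, 116, 118, 115, 112, 112, 110, 108, 107, 107, 109, 115, 116, 116, 115, 116, 117, 116, 116, 117, 117, 117, 117, 117, 118]
```

The mark is still at y=69 in the image, but the pointer now stands about +1.4 mm off: the closing cam drags the leg away. That is within 3.5 mm, but I'll push back towards the panel before the last bit of closing.

```bash
python3 -m jog '[{"dx":0.0002,"dy":-0.001,"dz":0,"wx":0,"wy":0,"wz":0,"grip":0.277},{"dx":0.0002,"dy":-0.001,"dz":0,"wx":0,"wy":0,"wz":0,"grip":0.277},{"dx":0,"dy":0,"dz":0,"wx":0,"wy":0,"wz":0,"grip":0.277},{"dx":0,"dy":0,"dz":0,"wx":0,"wy":0,"wz":0,"grip":0.277}]' 30; python3 st.py; python3 ptr.py w10 | grep w10
```

```text
time_s: 16.25
ee_pos: [537.3, 143.6, 56.0]
ee_rot: [179.7, 0.0, -169.3]
force: [-1.7, 11.7, -0.2]
gripper_width: 32.5
holder xy [-47.09  65.88] z 56.00514563879825 F holder [ 0.56 11.77] -0.20773803492678566 w 32.543507402403854 tab finger->s -0.8514221443626724 lever finger y 49.605070453233466
w10 -69 [80, 108, 149, 164, 165, 164, 165, 167, 166, 165, 164, 166, 165, 164, 167, 169, 167, 145, 98, 44, 32, 59, 106, 151, 169, 170, 168, 167, 167, 166, 165, 166, 165, 166, 166, 166, 174, 184, 154, 111, 72, 153]
w10 -67 [167, 168, 167, 166, 165, 165, 166, 167, 165, 165, 164, 164, 165, 166, 165, 167, 167, 150, 116, 78, 68, 84, 114, 136, 147, 152, 160, 164, 167, 168, 167, 166, 165, 165, 164, 164, 165, 166, 163, 163, 168, 210]
w10 -65 [164, 164, 164, 164, 163, 163, 163, 163, 165, 165, 164, 167, 166, 164, 164, 163, 162, 156, 150, 146, 147, 145, 141, 138, 139, 143, 157, 165, 168, 164, 163, 164, 164, 164, 163, 165, 164, 163, 162, 162, 162, 163]
w10 -63.5 [166, 165, 165, 167, 168, 165, 165, 165, 166, 166, 166, 166, 166, 166, 166, 159, 149, 148, 147, 145, 147, 146, 142, 141, 140, 141, 158, 166, 166, 166, 166, 167, 166, 166, 167, 166, 165, 165, 165, 165, 164, 164]
w10 -62 [117, 117, 118, 118, 117, 115, 115, 116, 117, 117, 116, 117, 117, 117, 118, 115, 111, 114, 115, 116, 115, 114, 114, 115, 115, 113, 117, 119, 118, 119, 118, 118, 116, 117, 119, 116, 116, 119, 117, 116, 118, 116]
```

The leg slid back to about +0.3 mm. Now the final closing, keeping the push on.

```bash
python3 -m jog '[{"dx":-0.0001,"dy":0.0006,"dz":0,"wx":0,"wy":0,"wz":0,"grip":0.32},{"dx":-0.0001,"dy":0.0006,"dz":0,"wx":0,"wy":0,"wz":0,"grip":0.36},{"dx":-0.0001,"dy":0.0005,"dz":0,"wx":0,"wy":0,"wz":0,"grip":0.4},{"dx":0,"dy":0,"dz":0,"wx":0,"wy":0,"wz":0,"grip":0.42},{"dx":0,"dy":0,"dz":0,"wx":0,"wy":0,"wz":0,"grip":0.42},{"dx":0,"dy":0,"dz":0,"wx":0,"wy":0,"wz":0,"grip":0.42}]' 30; python3 st.py; python3 ptr.py w11 | grep w11
```

```text
time_s: 16.9
ee_pos: [536.9, 145.6, 56.0]
ee_rot: [179.7, 0.0, -169.3]
force: [-2.3, 13.2, 0.1]
gripper_width: 26.6
holder xy [-47.09  67.95] z 56.01196184667429 F holder [ 0.17 13.4 ] 0.09957555483090563 w 26.595339105126186 tab finger->s -1.751855868703288 lever finger y 54.652805026170526
w11 -69 [93, 119, 161, 163, 164, 164, 164, 164, 162, 163, 163, 163, 163, 163, 165, 167, 170, 172, 104, 50, 18, 48, 95, 161, 168, 168, 166, 166, 166, 164, 164, 165, 164, 163, 163, 166, 206, 234, 234, 151, 115, 173]
w11 -67 [164, 164, 164, 165, 165, 164, 164, 165, 166, 164, 162, 163, 164, 165, 164, 159, 155, 150, 110, 77, 55, 71, 101, 148, 160, 164, 165, 165, 164, 163, 164, 164, 162, 162, 162, 162, 184, 202, 209, 218, 225, 228]
w11 -65 [162, 162, 162, 162, 162, 161, 162, 163, 163, 162, 162, 163, 163, 163, 163, 154, 148, 143, 144, 143, 138, 138, 139, 142, 155, 164, 165, 163, 162, 161, 162, 163, 165, 164, 163, 162, 160, 159, 160, 161, 160, 157]
w11 -63.5 [163, 163, 164, 165, 166, 166, 165, 163, 162, 162, 163, 164, 164, 164, 164, 153, 146, 144, 142, 140, 138, 139, 141, 143, 153, 162, 166, 165, 164, 165, 165, 165, 165, 164, 164, 163, 164, 164, 162, 163, 164, 165]
w11 -62 [115, 115, 115, 115, 115, 115, 117, 117, 115, 116, 115, 115, 117, 117, 115, 114, 113, 114, 113, 113, 114, 113, 110, 108, 113, 116, 115, 115, 115, 114, 114, 115, 115, 116, 117, 117, 115, 114, 115, 115, 114, 113]
```

Width 26.6 mm means the lever is shut, and the pointer is within about 0.4 mm of the mark. I'll set a firm pinch and check once more.

```bash
python3 -m jog '[{"dx":0,"dy":0.0003,"dz":0,"wx":0,"wy":0,"wz":0,"grip":0.6},{"dx":0,"dy":0.0003,"dz":0,"wx":0,"wy":0,"wz":0,"grip":1},{"dx":0,"dy":0,"dz":0,"wx":0,"wy":0,"wz":0,"grip":1},{"dx":0,"dy":0,"dz":0,"wx":0,"wy":0,"wz":0,"grip":1},{"dx":0,"dy":0,"dz":0,"wx":0,"wy":0,"wz":0,"grip":1},{"dx":0,"dy":0,"dz":0,"wx":0,"wy":0,"wz":0,"grip":1},{"dx":0,"dy":0,"dz":0,"wx":0,"wy":0,"wz":0,"grip":1},{"dx":0,"dy":0,"dz":0,"wx":0,"wy":0,"wz":0,"grip":1}]' 25; python3 st.py; python3 ptr.py w12 | grep -E "w12 -6(9|5)"; python3 - <<'E'
from h import *
im=cv2.imread("pics/w12.png"); a=cv2.resize(im[100:300,100:412],(780,500),interpolation=cv2.INTER_CUBIC); cv2.imwrite("pics/o12.png",a)
E
```

```text
time_s: 17.75
ee_pos: [536.9, 146.0, 56.0]
ee_rot: [179.7, 0.0, -169.2]
force: [-1.9, 11.9, 0.1]
gripper_width: 25.3
holder xy [-47.07  68.28] z 56.0428437208445 F holder [ 0.4  12.06] 0.05925382390332967 w 25.296105148950208 tab finger->s -2.0696670551731984 lever finger y 55.6342277958766
w12 -69 [70, 117, 146, 163, 165, 164, 162, 162, 163, 163, 162, 162, 162, 162, 164, 166, 169, 134, 90, 38, 32, 56, 118, 151, 167, 166, 165, 165, 166, 165, 164, 164, 163, 163, 163, 166, 181, 227, 186, 131, 89, 159]
w12 -65 [161, 162, 162, 162, 160, 160, 160, 160, 161, 161, 161, 162, 163, 164, 158, 151, 143, 142, 142, 140, 139, 138, 138, 143, 150, 159, 162, 163, 162, 161, 161, 162, 162, 162, 163, 164, 163, 161, 161, 171, 217, 230]
```

View pics/o12.png

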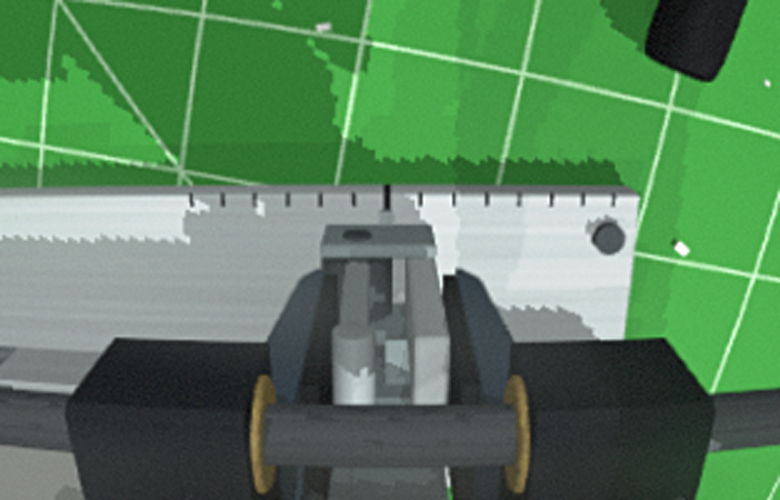

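The lever stands upright between the fingers, pinched against the tab, and the pointer (387,215) is at the long mark (387,197). Handing in.

```bash
python3 - <<'E'
from workcell import env
s=env.state(); print(s["time_s"],s["gripper_width"],s["force"]); print(env.job_done())
E
```

```text
17.8 25.36723347010027 [-2.12142292 11.68927212  0.8688586 ]
the job is handed in; nothing more can be done
None
```

I moved the panel from the rack into the holder slot and released it. I then pushed the leg to the long mark and squeezed the cam lever shut, and handed in at 17.8 s with tab and lever still pinched.

**Last checks:**
- **Pointer:** about 0.3 mm from the long mark in the image, with a steady push of about 12 N holding the leg against the panel.
- **Lever:** upright in the picture. The finger opening read 25.3 mm against the nominal 27 mm when shut, which I put down to the pads giving under the 25 N grip.

**Disagreements and gaps:**
- **Finger-based leg position:** it read about 1.5 to 2 mm lower than the pointer did in the image. I trusted the pointer.
- **Leg drift:** while the lever was closing, the cam dragged the leg to about +1.4 mm, still within the limit. I pushed it back before the last of the closing.
- **Panel home position:** I did not check it in a picture after clamping. I inferred it from the leg being at its stop at the mark.

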